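Hold a probe centred in its guide over the open beaker

ROBOT

A 6-joint arm with a two-finger parallel gripper is mounted at the origin on a cart in front of the work surface, level with it; the furniture and walls round the work are solid. World frame = base frame: x ahead of the robot, y to its left, z up, the work surface at z = 0. Lengths are in m, angles in degrees, forces in N, time in s.
With the tool pointing down it reaches from about 0.25 to 0.725 m from the base axis. Payload 9.7 kg.
Tool frame: the origin (TCP) lies between the finger pads; the fingertips stand 11 mm ahead of it and the grasp point (between the pads) lies 8 mm behind it; z points along the fingers, y is the line along which they close (so a half turn about z gives the same grasp; the last joint's range is limited). The gripper opens to 85 mm and grips with 20 to 120 N. Pads are 22 mm wide; open, the fingers measure 114 mm over their backs; the gripper's body (76 mm by 85 mm) begins 54 mm behind the grasp point. The pads swing forward as they close: fully open they stand 13 mm farther back than shut.
Start: joints at [-71.62, 4.979, 10.078, 95.1, 0, 90], TCP at [0.173, -0.522, 0.242] pointing down, gripper open.
Joint ranges: [-179.16, 179.16], [-48.56, 103.87], [-65.8, 70.77], [-126.05, 130.52], [-82.76, 87.17], [-180, 180]. Speed limits (degrees/s): [127.2, 127.2, 147.25, 180, 180, 180].

INTERFACE

Orientations are given as [roll, pitch, yaw] about the fixed x, y, z axes, in that order (R = Rz(yaw) Ry(pitch) Rx(roll)).
In Python, from workcell import monitor, cams, ticket gives the robot as it stands.
- The arm moves only by the tool carry_out, never from a script. Its argument "plan" is a list of rows, each an object with "travel": the shift along the world's x, y, z as a fraction of full scale, a list of three; "angular": the turn, a rotation vector about the world's x, y, z as a fraction of full scale, a list of three; "grip": the gripper's target within -1 to 1 (fully open at 1, half-way at 0, shut at -1). In form: [{"travel": [x, y, z], "angular": [ax, ay, az], "grip": grip}, ...]. A call has 1 to 8 rows; each row is the pose to reach, as a shift and turn from the pose commanded when the call began; what a row does not reach only later rows make up. Full scale, the value 1, is 300 mm for a shift and 0.5 rad for a turn. A row lasts 1/12 s, in which the tool goes at most 41.7 mm and 7.16 degrees, less where a joint would pass 70% of its speed; a pose out of reach is approached as far as the arm can. A call with a number of a shift or a turn outside -1 to 1 is refused whole. A call with a gripper value outside its range is refused whole. The fingers move at their own pace and stop on an object; "grip_force" is the grip in N (left out, the last holds). Time passes only in rows, so rows that repeat a pose let the fingers close. It gives the time, the measured TCP pose, the force, the opening and the grip force at its end, in the units of the state.
- monitor.get_obs(): the state, without advancing time (a new reading comes with each control period).
- cams.camera(name): name is "scene" or "top" or "wrist"; returns a dict with "frame" (384x512x3 uint8, red, green, blue), "mtx" (3x3 intrinsics, pixels), "view" (4x4, takes a point from world to camera coordinates); the wrist camera has in their place "T_tool_cam" (4x4, takes a point from camera to tool coordinates, whose origin is the TCP and whose axes are the flange's). Camera axes: x right, y up, looking along -z (the intrinsics and any distortion apply to the point x, -y, -z); pixel columns grow to the right and rows downward; lengths in m; the calibration is good to about 2 mm. A picture is of the moment at which its call begins: read the wrist's pose just before it. There is no depth.
- ticket.job_done(): hands the job in; it is judged then, once.
The state is a dict: "time": time; "q": joint angles; "qd": joint speeds; "joint_efforts": joint torques, N m; "ee_pos": TCP position; "tcp_rot": TCP orientation; "wrist_force": force on the tool from outside, world axes, zero at the start; "torque": the same for the moment, N m; "opening": finger opening in m; "grasp_force": force on a finger pad.
Only numpy, scipy, OpenCV 4.12 (cv2) and the standard library are available. Lean on these libraries where they do the work, as an engineer would, in place of code of your own. Each camera call takes 0.05 s, during which the arm holds its last target. There are 200 camera calls.

TASK

Take the blue-handled probe out of its white parking tube and lower it upright, centred, through the brass guide that stands over the open beaker (not the one over the green-capped vial), until the red ring on its stem is level with the guide's top edge. Contact spoils the reading: the probe must never touch the guide stand, the beaker or the vial, and neither vessel may be shifted. Finish still holding the probe there, steady and centred in the guide; do not let go.

Things in the scene. Friction and masses are not known exactly. Their poses are not given: they have to be found in the camera images.
- probe: hand probe, 153 mm long, 60 to 110 g, standing upright (tip down) in the parking tube, loose; origin at the tip of the stem, z up along the probe. From the tip upward: steel stem 8 mm diameter to 95 mm, with a red ring 8 mm tall centred 70 mm above the tip; black collar 28 mm diameter from 95 to 100 mm; round blue handle 18 mm diameter from 100 to 150 mm; a small black end button to 153 mm
- probe_handle (a point): point on the probe's axis in the blue handle, 128 mm above the tip: where to grip it
- probe_ring (a point): centre of the red ring, on the probe's axis 70 mm above the tip
- parking_tube: fixed white upright tube on a black round foot (72 mm diameter), origin under its centre; outside diameter 32 mm, bore 18 mm, top 105 mm above the bench; the probe's collar rests on its top and the stem hangs in the bore (tip 10 mm above the bench), so the probe lifts straight out after 95 mm
- guide_stand: fixed two-station guide stand, origin under the centre of its base, x across (depth), y along the bridge; grey base plate 100 x 230 x 6 mm, an aluminium pillar near each end, and an aluminium bridge 66 mm deep and 222 mm long, its top 112 mm above the bench (screw heads to 115 mm), with two brass guide bushings 48 mm either side of the middle. A beaker stands under one guide and a capped vial under the other; which is which varies
- guide_left (a point): centre of the top edge of the brass guide at +y of the stand, 118 mm above the bench; the vertical bore goes right through, 24 mm diameter and 20 mm long, outside diameter 34 mm; z up
- guide_right (a point): the same for the brass guide at -y of the stand
- beaker: loose clear 100 ml plastic beaker, 57 mm rim diameter, 71 mm tall, open at the top, standing on the stand's base plate centred within about 3 mm under one of the guides; origin at its underside (6 mm above the bench), inner floor about 4 mm above that, inside at least 32 mm wide
- green_vial: loose closed vial with green cap, 23 mm diameter, 52 mm tall, under the other guide; origin at its underside

How it is judged:
By the outcome, as a careful person would: the job done as asked, in the order asked, and still so for the second after the job is handed in, while the arm keeps its last pose, push and grip.
It also fails if it takes over 42 s, if anything falls off the work surface, if the arm or the gripper's body presses on something with over 40 N, if the wrist force passes 120 N, or if a joint passes its speed limit or range.

## Working session

There is one attempt and no reset: what is moved stays moved. The work goes in short steps, Python scripts to look and compute and a tool call to move; the robot and the scene stay as the last step left them, time stands still between calls to the robot, and variables do not carry over. Pictures are saved under pics/ and viewed, at most 10 in all, crops included, and the job is handed in when it is done.

Besides the shell and the picture viewer there is one more tool, called after "Call:" as name(argument=value, ...), one argument or row to a line, values as JSON. carry_out: Moves the arm, as the interface text tells. Its arguments: {"type":"object","properties":{"plan":{"type":"array","items":{"type":"object","properties":{"travel":{"type":"array","items":{"type":"number"}},"angular":{"type":"array","items":{"type":"number"}},"grip":{"type":"number"}}}},"grip_force":{"type":"number"}},"required":["plan"]}

```bash
mkdir -p pics; cat > h.py <<'E'
import numpy as np, cv2
from workcell import monitor, cams, ticket
def ray(c,u,v):
    K=np.array(c["mtx"]);V=np.array(c["view"])
    d=np.linalg.inv(K)@[u,v,1]; d=np.array([d[0],-d[1],-d[2]])
    R=V[:3,:3]; return -R.T@V[:3,3], R.T@d
def onz(c,u,v,z):
    o,d=ray(c,u,v); return o+d*(z-o[2])/d[2]
def proj(c,p):
    V=np.array(c["view"]); q=V[:3,:3]@np.array(p)+V[:3,3]; w=np.array(c["mtx"])@[q[0],-q[1],-q[2]]; return w[:2]/w[2]
def save(c,n): cv2.imwrite("pics/"+n,c["frame"][:,:,::-1])
E
python3 - <<'E'
from h import *
s=cams.camera("scene");t=cams.camera("top")
print({k:(np.shape(v)) for k,v in t.items()})
for c in(s,t): print(np.round(c["mtx"],1).tolist(),np.round(c["view"],3).tolist(),[c[k] for k in c if 'dist' in k])
cv2.imwrite("pics/a.png",np.vstack([s["frame"][:,:,::-1]]));save(t,"b.png")
print(monitor.get_obs())
E
```

```text
{'frame': (384, 512, 3), 'mtx': (3, 3), 'view': (4, 4)}
[[384.3, 0.0, 253.1], [0.0, 384.3, 187.8], [0.0, 0.0, 1.0]] [[-0.704, -0.71, 0.001, 0.393], [0.467, -0.462, 0.754, -0.3], [-0.534, 0.531, 0.657, -0.84], [0.0, 0.0, 0.0, 1.0]] []
[[386.7, 0.0, 254.0], [0.0, 386.7, 192.0], [0.0, 0.0, 1.0]] [[-0.003, -1.0, -0.005, 0.05], [0.977, -0.004, 0.212, -0.536], [-0.212, -0.004, 0.977, -1.099], [0.0, 0.0, 0.0, 1.0]] []
{'time': 0.1, 'q': array([-7.16200536e+01,  5.00900094e+00,  1.00385768e+01,  9.50966211e+01,
       -1.98634743e-03,  9.00008462e+01]), 'qd': array([ 0.01071522, -0.06949206,  0.17457051, -0.02186228,  0.13389723,
       -0.09084368]), 'joint_efforts': array([-4.63920987e-04, -5.21562016e+01,  4.65653515e+01,  1.60782225e-02,
       -2.03123636e-05,  7.77334549e-06]), 'ee_pos': array([ 0.17336102, -0.52178222,  0.2416401 ]), 'tcp_rot': array([-1.79932955e+02,  1.98733627e-03,  1.83791025e+01]), 'wrist_force': array([-0.39320631,  0.44679818,  0.70119416]), 'torque': array([ 0.03358109, -0.0399023 , -0.0139809 ]), 'grasp_force': 0.0, 'opening': 0.08536257109797578}
```

View pics/a.png

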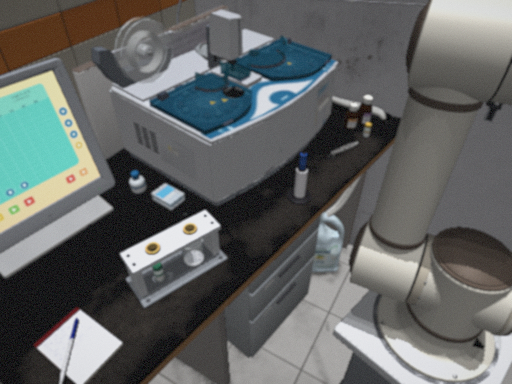

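View pics/b.png

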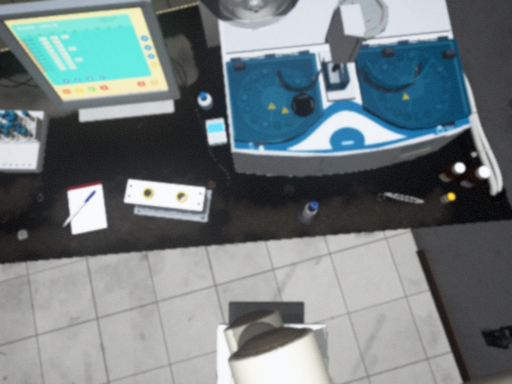

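The scene view shows the probe in its tube at about (302,172). The stand has brass guides at (152,248) and (190,229), with the green vial under the left one and the beaker under the right. In the top view the guides are at (149,193) and (181,197), and the probe is at (312,208).

```bash
cat > m.py <<'E'
from h import *
def blobs(c,lo,hi,roi,amin=8):
    x0,y0,x1,y1=roi; hsv=cv2.cvtColor(c["frame"],cv2.COLOR_RGB2HSV)[y0:y1,x0:x1]
    m=cv2.inRange(hsv,lo,hi); n,l,st,ce=cv2.connectedComponentsWithStats(m)
    return [(np.round(ce[i]+[x0,y0],2),st[i,:5]+np.array([x0,y0,0,0,0])) for i in range(1,n) if st[i,4]>=amin]
E
python3 - <<'E'
from m import *
s=cams.camera("scene");t=cams.camera("top")
P={}
for n,c,rg,rb in(("s",s,(115,205,230,265),(290,145,315,180)),("t",t,(120,175,215,215),(298,195,325,225))):
    for col,lo,hi,r in(("brass",(12,70,40),(32,255,255),rg),("blue",(105,90,40),(130,255,255),rb),("green",(40,60,30),(85,255,255),rg)):
        for ce,st in blobs(c,lo,hi,r,4):
            print(n,col,ce,st, np.round(onz(c,*ce,.118),4) if col=="brass" else "")
a=cv2.resize(s["frame"][195:305,110:240],None,fx=4,fy=4,interpolation=cv2.INTER_CUBIC)
b=cv2.resize(t["frame"][170:225,115:220],None,fx=5,fy=5,interpolation=cv2.INTER_CUBIC)[:275,:520]
d=cv2.resize(s["frame"][140:210,280:325],None,fx=5,fy=5,interpolation=cv2.INTER_CUBIC)[:350,:225]
o=np.zeros((600,800,3),np.uint8); o[:300,:520]=0
a=cv2.resize(a,(380,322)); o[:322,:380]=a; o[322:597,:520]=b; o[:350,570:795]=d
b2=cv2.resize(t["frame"][190:230,295:330],None,fx=6,fy=6,interpolation=cv2.INTER_CUBIC); o[355:595,580:790]=b2
cv2.imwrite("pics/c.png",o[:,:,::-1])
E
```

```text
s brass [189.48 228.24] [183 223  14  11 113] [0.5065 0.2596 0.118 ]
s brass [152.16 247.78] [145 242  15  12 133] [0.5178 0.3544 0.118 ]
s blue [302.56 159.96] [299 152   9  18 138] 
s green [158.22 263.56] [156 263   5   2   9] 
t brass [212.5  184.75] [210 184   5   3   8] [0.5446 0.1661 0.118 ]
t brass [147.61 192.62] [143 188  10  10  56] [0.5226 0.3497 0.118 ]
t brass [179.66 195.37] [176 192  10  10  38] [0.5142 0.2585 0.118 ]
t blue [313.71 204.48] [309 200  10  10  75]
```

View pics/c.png

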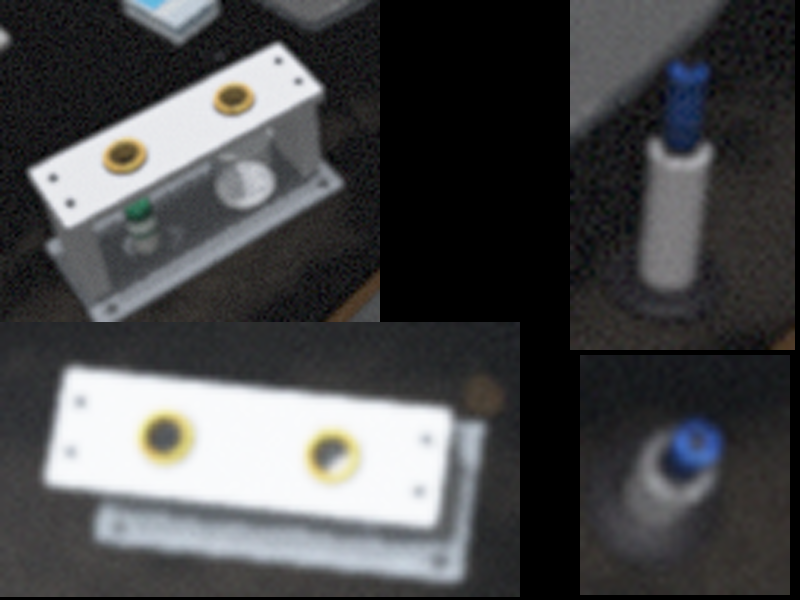

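The zoomed crops confirm it: the beaker is under the right-hand guide, the one at smaller world y. Next I'll locate the probe and check the wrist camera geometry.

```bash
python3 - <<'E'
from m import *
s=cams.camera("scene");t=cams.camera("top");w=cams.camera("wrist")
print(onz(t,314.2,204.2,.163), onz(s,302.9,154,.163))
# least-squares ray crossing for guides
for a,b in(((189.48,228.24),(181.3,196.2)),((152.16,247.78),(147.9,192.6))):
    print(onz(s,*a,.118),onz(t,*b,.118))
print(np.round(w["T_tool_cam"],4).tolist(),np.round(w["mtx"],1).tolist()); save(w,"w0.png")
E
```

```text
[ 0.4788806  -0.11406252  0.163     ] [ 0.47147244 -0.10401424  0.163     ]
[0.50651874 0.25956666 0.118     ] [0.51178345 0.25375442 0.118     ]
[0.51777444 0.354385   0.118     ] [0.52263192 0.34891747 0.118     ]
[[-0.0003, 0.9546, 0.2977, 0.0747], [1.0, -0.0, 0.0011, -0.0004], [0.0011, 0.2977, -0.9546, -0.1316], [0.0, 0.0, 0.0, 1.0]] [[272.9, 0.0, 255.1], [0.0, 272.9, 193.2], [0.0, 0.0, 1.0]]
```

```bash
python3 - <<'E'
from m import *
t=cams.camera("top");s=cams.camera("scene")
print(onz(t,312,174,0),onz(t,312,153,.2),onz(t,312,153,.25)); print([onz(s,218,195,0)]+[onz(s,202,160,z) for z in(.1,.15,.2,.25)])
E
```

```text
[ 0.6062354  -0.13571179  0.        ] [ 0.61111701 -0.1075717   0.2       ] [ 0.59490629 -0.09992147  0.25      ]
[array([0.65083259, 0.05640463, 0.        ]), array([0.71140451, 0.05798395, 0.1       ]), array([0.65654987, 0.09697885, 0.15      ]), array([0.60169523, 0.13597375, 0.2       ]), array([0.54684059, 0.17496865, 0.25      ])]
```

View pics/w0.png

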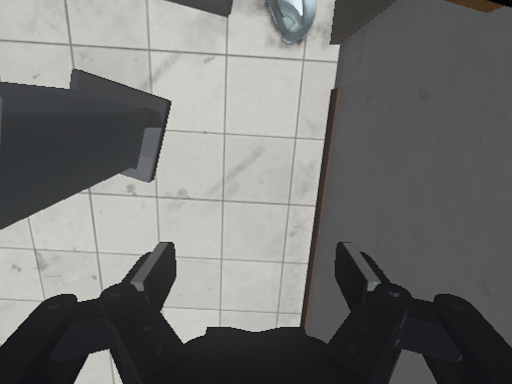

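The wrist view shows the open fingers over the floor, beside the bench edge. Now I'll move above the probe, turning the tool to about 76° yaw so the camera stays clear of the analyser.

Call:
carry_out(
  plan=[
    {"travel": [0.03, 0.04, 0.04], "angular": [0, 0, 0.05], "grip": 1},
    {"travel": [0.09, 0.13, 0.1], "angular": [0, 0, 0.18], "grip": 1},
    {"travel": [0.17, 0.24, 0.18], "angular": [0, 0, 0.34], "grip": 1},
    {"travel": [0.25, 0.35, 0.2], "angular": [0, 0, 0.5], "grip": 1},
    {"travel": [0.33, 0.46, 0.2], "angular": [0, 0, 0.66], "grip": 1},
    {"travel": [0.41, 0.57, 0.2], "angular": [0, 0, 0.82], "grip": 1},
    {"travel": [0.47, 0.66, 0.2], "angular": [0, 0, 0.95], "grip": 1},
    {"travel": [0.5, 0.7, 0.2], "angular": [0, 0, 1], "grip": 1},
  ],
)

```text
time: 1.12
ee_pos: [0.325, -0.3083, 0.3036]
tcp_rot: [179.9, -0.1, 47.4]
wrist_force: [0.4, -0.6, -0.7]
opening: 0.0849
grasp_force: 0.0
```

Call:
carry_out(
  plan=[
    {"travel": [0.03, 0.04, 0], "angular": [0, 0, 0.05], "grip": 1},
    {"travel": [0.09, 0.13, 0], "angular": [0, 0, 0.18], "grip": 1},
    {"travel": [0.17, 0.24, 0], "angular": [0, 0, 0.34], "grip": 1},
    {"travel": [0.25, 0.34, 0], "angular": [0, 0, 0.5], "grip": 1},
    {"travel": [0.33, 0.45, 0], "angular": [0, 0, 0.66], "grip": 1},
    {"travel": [0.41, 0.55, 0], "angular": [0, 0, 0.82], "grip": 1},
    {"travel": [0.47, 0.64, 0], "angular": [0, 0, 0.95], "grip": 1},
    {"travel": [0.5, 0.68, 0], "angular": [0, 0, 1], "grip": 1},
  ],
)

```text
time: 1.78
ee_pos: [0.4747, -0.1043, 0.3027]
tcp_rot: [180.0, -0.0, 76.1]
wrist_force: [-0.9, -0.1, 0.5]
opening: 0.0851
grasp_force: 0.0
```

Call:
carry_out(
  plan=[
    {"travel": [0, 0, 0], "angular": [0, 0, 0], "grip": 1},
    {"travel": [0, 0, 0], "angular": [0, 0, 0], "grip": 1},
    {"travel": [0, 0, 0], "angular": [0, 0, 0], "grip": 1},
    {"travel": [0, 0, 0], "angular": [0, 0, 0], "grip": 1},
  ],
)

```text
time: 2.12
ee_pos: [0.4729, -0.1086, 0.3028]
tcp_rot: [180.0, 0.0, 75.6]
wrist_force: [-0.2, 0.1, 0.3]
opening: 0.0854
grasp_force: 0.0
```

```bash
cat >> h.py <<'E'
from scipy.spatial.transform import Rotation as Ro
def wrist():
    o=monitor.get_obs(); c=cams.camera("wrist")
    T=np.eye(4); T[:3,:3]=Ro.from_euler("xyz",o["tcp_rot"],degrees=True).as_matrix(); T[:3,3]=o["ee_pos"]
    c=dict(c); c["view"]=np.linalg.inv(T@np.array(c["T_tool_cam"])); return o,c
E
python3 - <<'E'
from m import *
o,w=wrist(); print(o["time"],o["ee_pos"],o["tcp_rot"],o["q"]); save(w,"w1.png")
for ce,st in blobs(w,(105,90,30),(130,255,255),(150,20,400,384),40): print(ce,st,onz(w,*ce,.150),onz(w,*ce,.16))
print(proj(w,(.475,-.109,.163)))
E
```

```text
2.1167 [ 0.47285947 -0.10857093  0.30275144] [1.79971492e+02 6.99381558e-03 7.55956299e+01] [-1.29269076e+01 -2.12142271e+00  9.65678558e+00  1.01749890e+02
 -7.72653774e-03  9.14774589e+01]
[259.04 180.7 ] [251 169  17  26 278] [ 0.47591095 -0.10791761  0.15      ] [ 0.47641729 -0.10534826  0.16      ]
[258.61517078 185.08716039]
```

View pics/w1.png

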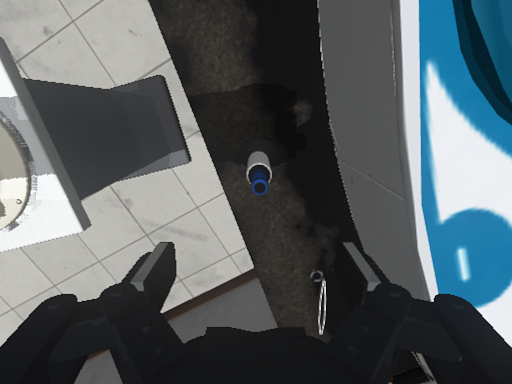

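The wrist view shows the handle's end button at about (260,186), so the probe is near (0.476, -0.110). I'll lower partway and check again.

Call:
carry_out(
  plan=[
    {"travel": [0.003, -0.002, -0.05], "angular": [0, 0, 0], "grip": 1},
    {"travel": [0.006, -0.004, -0.13], "angular": [0, 0, 0], "grip": 1},
    {"travel": [0.01, -0.005, -0.22], "angular": [0, 0, 0], "grip": 1},
    {"travel": [0.01, -0.005, -0.28], "angular": [0, 0, 0], "grip": 1},
    {"travel": [0.01, -0.005, -0.31], "angular": [0, 0, 0], "grip": 1},
    {"travel": [0.01, -0.005, -0.31], "angular": [0, 0, 0], "grip": 1},
    {"travel": [0.01, -0.005, -0.31], "angular": [0, 0, 0], "grip": 1},
    {"travel": [0.01, -0.005, -0.31], "angular": [0, 0, 0], "grip": 1},
  ],
)

```text
time: 2.83
ee_pos: [0.4768, -0.1098, 0.2108]
tcp_rot: [179.9, -0.0, 75.6]
wrist_force: [0.1, -0.5, -0.0]
opening: 0.0855
grasp_force: 0.0
```

```bash
python3 - <<'E'
from m import *
o,w=wrist(); print(o["time"],o["ee_pos"],o["tcp_rot"])
b=blobs(w,(105,90,30),(130,255,255),(150,20,400,330),40)
for ce,st in b: print(ce,st,onz(w,*ce,.150))
c,st=max(b,key=lambda q:q[1][4]); x,y=int(c[0]),int(c[1])
p=proj(w,(.4755,-.11,.163)); print(p)
im=w["frame"][:,:,::-1][y-50:y+50,x-60:x+60]; cv2.imwrite("pics/w2.png",cv2.resize(im,None,fx=5,fy=5)); print(x-60,y-50)
E
```

```text
2.8333 [ 0.47675369 -0.10981237  0.21083253] [ 1.79888191e+02 -7.44795043e-04  7.56429357e+01]
[255.54 209.17] [244 191  24  42 635] [ 0.47657921 -0.10633851  0.15      ]
[255.40106016 220.65122771]
195 159
```

View pics/w2.png

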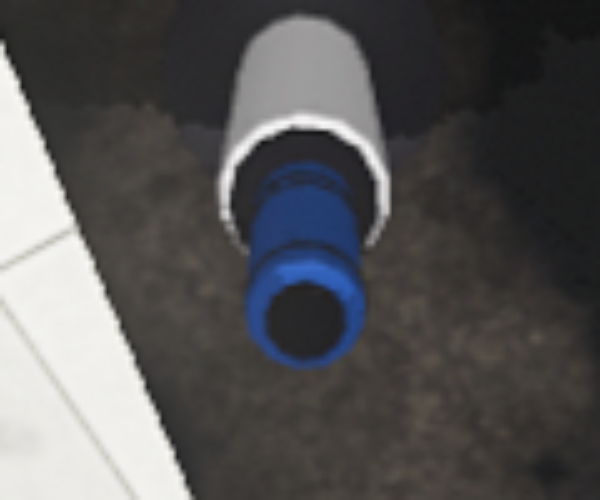

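In the crop the button is centred at about (305,320), which is pixel (256,223). That puts the probe at about (0.4755, -0.1115). Next I'll lower to grasp height and close.

Call:
carry_out(
  plan=[
    {"travel": [-0.002, -0.004, -0.03], "angular": [0, 0, 0], "grip": 1},
    {"travel": [-0.004, -0.006, -0.09], "angular": [0, 0, 0], "grip": 1},
    {"travel": [-0.004, -0.006, -0.15], "angular": [0, 0, 0], "grip": 1},
    {"travel": [-0.004, -0.006, -0.21], "angular": [0, 0, 0], "grip": 1},
    {"travel": [-0.004, -0.006, -0.25], "angular": [0, 0, 0], "grip": 1},
    {"travel": [-0.004, -0.006, -0.265], "angular": [0, 0, 0], "grip": 1},
    {"travel": [-0.004, -0.006, -0.265], "angular": [0, 0, 0], "grip": 1},
    {"travel": [-0.004, -0.006, -0.265], "angular": [0, 0, 0], "grip": 1},
  ],
)

```text
time: 3.55
ee_pos: [0.4754, -0.1113, 0.1304]
tcp_rot: [180.0, -0.0, 75.7]
wrist_force: [-0.3, -0.7, -0.0]
opening: 0.0856
grasp_force: 0.0
```

Call:
carry_out(
  plan=[
    {"travel": [0, 0, 0], "angular": [0, 0, 0], "grip": 0.3},
    {"travel": [0, 0, 0], "angular": [0, 0, 0], "grip": 0},
    {"travel": [0, 0, 0], "angular": [0, 0, 0], "grip": -0.2},
    {"travel": [0, 0, 0], "angular": [0, 0, 0], "grip": -0.4},
    {"travel": [0, 0, 0], "angular": [0, 0, 0], "grip": -0.6},
    {"travel": [0, 0, 0], "angular": [0, 0, 0], "grip": -0.8},
    {"travel": [0, 0, 0], "angular": [0, 0, 0], "grip": -1},
    {"travel": [0, 0, 0], "angular": [0, 0, 0], "grip": -1},
  ],
  grip_force=50,
)

```text
time: 4.22
ee_pos: [0.4753, -0.1113, 0.13]
tcp_rot: [180.0, -0.0, 75.7]
wrist_force: [-0.4, 0.6, 2.6]
opening: 0.0166
grasp_force: 48.6
```

Call:
carry_out(
  plan=[
    {"travel": [0, 0, 0], "angular": [0, 0, 0], "grip": -1},
    {"travel": [0, 0, 0], "angular": [0, 0, 0], "grip": -1},
    {"travel": [0, 0, 0], "angular": [0, 0, 0], "grip": -1},
    {"travel": [0, 0, 0], "angular": [0, 0, 0], "grip": -1},
    {"travel": [0, 0, 0], "angular": [0, 0, 0], "grip": -1},
    {"travel": [0, 0, 0], "angular": [0, 0, 0], "grip": -1},
  ],
)

```text
time: 4.72
ee_pos: [0.4753, -0.1112, 0.13]
tcp_rot: [180.0, -0.0, 75.7]
wrist_force: [-0.8, -0.8, 4.3]
opening: 0.0172
grasp_force: 48.7
```

Gripped. Lift straight up by 141 mm.

Call:
carry_out(
  plan=[
    {"travel": [0, 0, 0.01], "angular": [0, 0, 0], "grip": -1},
    {"travel": [0, 0, 0.04], "angular": [0, 0, 0], "grip": -1},
    {"travel": [0, 0, 0.08], "angular": [0, 0, 0], "grip": -1},
    {"travel": [0, 0, 0.12], "angular": [0, 0, 0], "grip": -1},
    {"travel": [0, 0, 0.16], "angular": [0, 0, 0], "grip": -1},
    {"travel": [0, 0, 0.2], "angular": [0, 0, 0], "grip": -1},
    {"travel": [0, 0, 0.23], "angular": [0, 0, 0], "grip": -1},
    {"travel": [0, 0, 0.24], "angular": [0, 0, 0], "grip": -1},
  ],
)

```text
time: 5.38
ee_pos: [0.4758, -0.1114, 0.204]
tcp_rot: [179.9, -0.0, 75.7]
wrist_force: [1.2, -0.9, -0.8]
opening: 0.0169
grasp_force: 48.7
```

Call:
carry_out(
  plan=[
    {"travel": [0, 0, 0.03], "angular": [0, 0, 0], "grip": -1},
    {"travel": [0, 0, 0.07], "angular": [0, 0, 0], "grip": -1},
    {"travel": [0, 0, 0.12], "angular": [0, 0, 0], "grip": -1},
    {"travel": [0, 0, 0.17], "angular": [0, 0, 0], "grip": -1},
    {"travel": [0, 0, 0.21], "angular": [0, 0, 0], "grip": -1},
    {"travel": [0, 0, 0.23], "angular": [0, 0, 0], "grip": -1},
    {"travel": [0, 0, 0.23], "angular": [0, 0, 0], "grip": -1},
    {"travel": [0, 0, 0.23], "angular": [0, 0, 0], "grip": -1},
  ],
)

```text
time: 6.05
ee_pos: [0.4753, -0.1112, 0.2704]
tcp_rot: [-180.0, 0.0, 75.7]
wrist_force: [0.3, 0.7, -0.3]
opening: 0.0165
grasp_force: 48.7
```

```bash
python3 - <<'E'
from m import *
o,w=wrist(); print(o["time"],o["ee_pos"],o["tcp_rot"],o["opening"],o["wrist_force"],o["torque"])
s=cams.camera("scene")
e=o["ee_pos"]
P=proj(s,e);x,y=int(P[0]),int(P[1]); print(P)
for dz in(.025,-.02,-.120): print(proj(s,e+[0,0,dz]),proj(w,e+[0,0,dz]))
a=cv2.resize(s["frame"][y-25:y+65,x-45:x+45],(540,540),interpolation=cv2.INTER_CUBIC); b=cv2.resize(w["frame"][150:384,180:330],(0,0),fx=1.7,fy=1.7)
out=np.zeros((540,800,3),np.uint8); out[:,:540]=a; out[:b.shape[0],543:543+b.shape[1]]=b
print(x-45,y-25); cv2.imwrite("pics/l.png",out[:,:,::-1]); save(w,"w3.png")
E
```

```text
6.05 [ 0.47527015 -0.111242    0.2704104 ] [-1.79978896e+02  7.67381729e-04  7.56783445e+01] 0.01650812667813115 [ 0.28966051  0.6902937  -0.28992194] [-0.02161558 -0.0163346  -0.02347091]
[307.23629817 117.83626011]
[308.179      109.08394452] [258.24637268 282.47416804]
[306.50471707 124.62847007] [257.49830243 237.74815188]
[303.1206486  156.04713753] [256.71188668 190.72951432]
262 92
```

View pics/l.png

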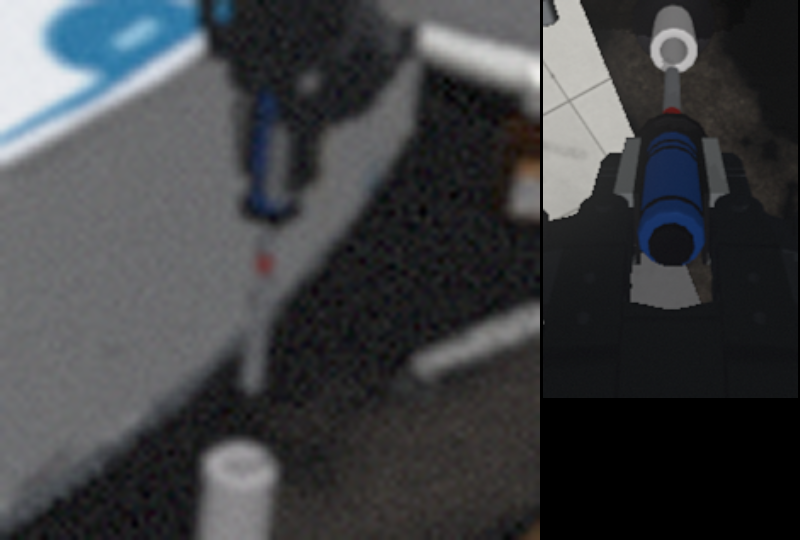

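The probe is held and hangs vertical. In the scene view the ring is at about (306,136) and the tip at about (304,157), matching the predicted vertical to within about 1 mm. Now I'll carry it over to the beaker guide.

Call:
carry_out(
  plan=[
    {"travel": [0.003, 0.03, 0], "angular": [0, 0, 0], "grip": -1},
    {"travel": [0.01, 0.1, 0.01], "angular": [0, 0, 0], "grip": -1},
    {"travel": [0.018, 0.18, 0.03], "angular": [0, 0, 0], "grip": -1},
    {"travel": [0.027, 0.27, 0.03], "angular": [0, 0, 0], "grip": -1},
    {"travel": [0.036, 0.36, 0.03], "angular": [0, 0, 0], "grip": -1},
    {"travel": [0.045, 0.45, 0.03], "angular": [0, 0, 0], "grip": -1},
    {"travel": [0.052, 0.53, 0.03], "angular": [0, 0, 0], "grip": -1},
    {"travel": [0.06, 0.6, 0.03], "angular": [0, 0, 0], "grip": -1},
  ],
)

```text
time: 6.82
ee_pos: [0.4928, 0.0709, 0.2793]
tcp_rot: [-180.0, 0.0, 75.7]
wrist_force: [0.6, 0.4, -0.4]
opening: 0.0168
grasp_force: 48.7
```

Call:
carry_out(
  plan=[
    {"travel": [0.007, 0.08, 0], "angular": [0, 0, 0], "grip": -1},
    {"travel": [0.015, 0.16, 0], "angular": [0, 0, 0], "grip": -1},
    {"travel": [0.024, 0.25, 0], "angular": [0, 0, 0], "grip": -1},
    {"travel": [0.033, 0.34, 0], "angular": [0, 0, 0], "grip": -1},
    {"travel": [0.042, 0.43, 0], "angular": [0, 0, 0], "grip": -1},
    {"travel": [0.05, 0.52, 0], "angular": [0, 0, 0], "grip": -1},
    {"travel": [0.053, 0.58, 0], "angular": [0, 0, 0], "grip": -1},
    {"travel": [0.055, 0.6, 0], "angular": [0, 0, 0], "grip": -1},
  ],
)

```text
time: 7.48
ee_pos: [0.5091, 0.2516, 0.2785]
tcp_rot: [-179.9, 0.0, 75.8]
wrist_force: [-0.9, -0.0, -0.2]
opening: 0.0167
grasp_force: 48.7
```

Call:
carry_out(
  plan=[
    {"travel": [0, 0, 0], "angular": [0, 0, 0], "grip": -1},
    {"travel": [0, 0, 0], "angular": [0, 0, 0], "grip": -1},
    {"travel": [0, 0, 0], "angular": [0, 0, 0], "grip": -1},
    {"travel": [0, 0, 0], "angular": [0, 0, 0], "grip": -1},
  ],
)

```text
time: 7.82
ee_pos: [0.5097, 0.2478, 0.28]
tcp_rot: [180.0, -0.0, 75.6]
wrist_force: [-0.2, -0.4, -0.1]
opening: 0.0167
grasp_force: 48.7
```

```bash
python3 - <<'E'
from m import *
o,w=wrist(); print(o["time"],o["ee_pos"],o["tcp_rot"],o["opening"],o["wrist_force"])
s=cams.camera("scene"); save(w,"w4.png")
for ce,st in blobs(w,(12,70,40),(32,255,255),(100,30,420,300),40): print(ce,st,onz(w,*ce,.118))
tip=o["ee_pos"]-[0,0,.120]; print("tip",proj(w,tip),onz(w,*proj(w,tip),.118))
a=cv2.resize(w["frame"][90:290,160:360],(600,600),interpolation=cv2.INTER_CUBIC)
cv2.imwrite("pics/g.png",a[:,:,::-1]); save(s,"s4.png")
E
```

```text
7.8167 [0.5097155  0.2478033  0.28002563] [ 1.79986991e+02 -2.06771904e-03  7.56084046e+01] 0.01674295898133711 [-0.22409264 -0.42533614 -0.0954888 ]
[240.48  78.83] [224  61  33  36 448] [0.51999745 0.35238613 0.118     ]
[253.18 171.73] [239 156  30  30 429] [0.50851151 0.25759154 0.118     ]
[302.96 189.7 ] [296 182  15  16 166] [0.55745161 0.22373618 0.118     ]
tip [256.63755004 190.73340361] [0.50679895 0.23549561 0.118     ]
```

View pics/g.png

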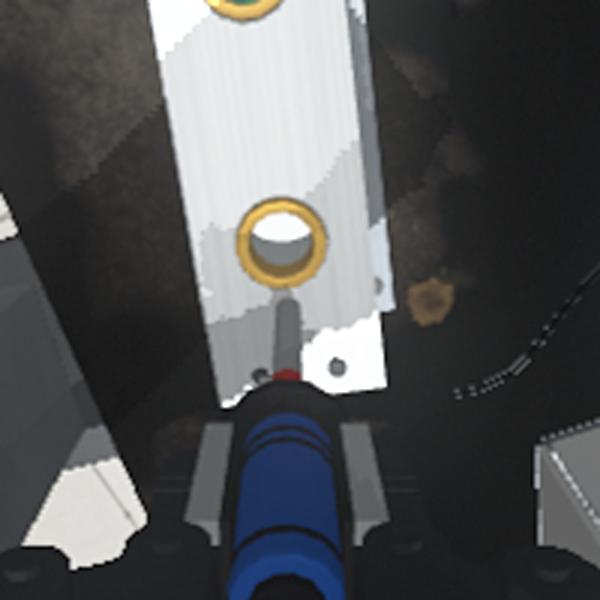

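The crop shows the beaker guide's outline centred at about (282,243), which is pixel (254,172). The stem tip is at about (287,292), and the vial's guide is at the top with green showing through. Now I'll align over the beaker guide and lower the tip to just above it.

Call:
carry_out(
  plan=[
    {"travel": [0.001, 0.01, 0], "angular": [0, 0, 0], "grip": -1},
    {"travel": [0.002, 0.022, 0], "angular": [0, 0, 0], "grip": -1},
    {"travel": [0.002, 0.032, 0], "angular": [0, 0, 0], "grip": -1},
    {"travel": [0.002, 0.032, -0.02], "angular": [0, 0, 0], "grip": -1},
    {"travel": [0.002, 0.032, -0.05], "angular": [0, 0, 0], "grip": -1},
    {"travel": [0.002, 0.032, -0.07], "angular": [0, 0, 0], "grip": -1},
    {"travel": [0.002, 0.032, -0.08], "angular": [0, 0, 0], "grip": -1},
    {"travel": [0.002, 0.032, -0.08], "angular": [0, 0, 0], "grip": -1},
  ],
)

```text
time: 8.58
ee_pos: [0.5099, 0.2581, 0.2545]
tcp_rot: [-179.9, 0.1, 75.7]
wrist_force: [-0.4, -0.5, -0.2]
opening: 0.0169
grasp_force: 48.8
```

Call:
carry_out(
  plan=[
    {"travel": [0, 0, 0], "angular": [0, 0, 0], "grip": -1},
    {"travel": [0, 0, 0], "angular": [0, 0, 0], "grip": -1},
    {"travel": [0, 0, 0], "angular": [0, 0, 0], "grip": -1},
  ],
)

```text
time: 8.83
ee_pos: [0.5104, 0.2584, 0.2562]
tcp_rot: [180.0, -0.0, 75.7]
wrist_force: [0.7, -0.6, -1.1]
opening: 0.0167
grasp_force: 48.8
```

```bash
python3 - <<'E'
from m import *
o,w=wrist(); print(o["time"],o["ee_pos"],o["tcp_rot"],o["opening"],o["wrist_force"])
for ce,st in blobs(w,(12,70,40),(32,255,255),(200,120,300,260),40): print(ce,st,onz(w,*ce,.118))
tip=o["ee_pos"]-[0,0,.120]; print("tip",proj(w,tip))
s=cams.camera("scene"); P=proj(s,[.509,.257,.118]); print(P,proj(s,tip)); x,y=int(P[0]),int(P[1])
a=cv2.resize(w["frame"][145:245,205:305],(500,500),interpolation=cv2.INTER_CUBIC)
b=cv2.resize(s["frame"][y-25:y+35,x-18:x+18],(300,500),interpolation=cv2.INTER_CUBIC); print(x-18,y-25)
cv2.imwrite("pics/g2.png",np.hstack([a,b])[:,:,::-1])
E
```

```text
8.8333 [0.51043858 0.25835966 0.25618205] [ 1.79971055e+02 -2.22803457e-02  7.56729705e+01] 0.016692727620028505 [ 0.73807333 -0.64908836 -1.06734957]
[255.04 184.7 ] [240 170  32  31 431] [0.50923531 0.25974013 0.118     ]
tip [256.60295884 190.77701509]
[189.70257667 227.11402739] [188.0029327  221.67831549]
171 202
```

View pics/g2.png

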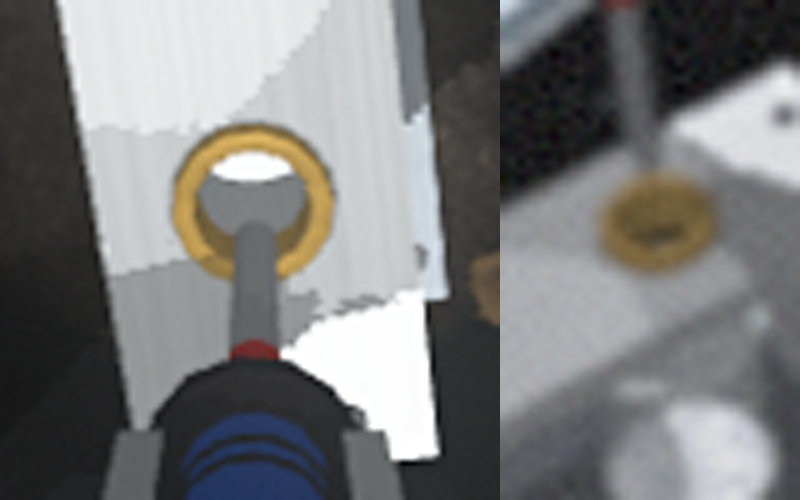

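The left crop has the guide centred at about (253,207) and the stem at x≈254. The scene crop on the right puts the tip above the same guide. I'll check the remaining offset along the tool's x axis numerically from edge profiles.

```bash
python3 - <<'E'
from m import *
o,w=wrist(); e=o["ee_pos"]; R=Ro.from_euler("xyz",o["tcp_rot"],degrees=True).as_matrix(); tx=R[:,0]
f=w["frame"].astype(int)
for v in list(range(164,238))+list(range(268,320)): print(v,*f[v,254:257].mean(1).mean(0,keepdims=True).astype(int),f[v,255].tolist(),end="; " if v%4 else "\n")
print()
tip=e-[0,0,.120]
for n,r,z in(("tip",.004,0),("ringtop",.004,.074),("collar top",.014,.1),("handle top",.009,.15),("button",.006,.153)):
    print(n,proj(w,tip+tx*r+[0,0,z])[1],proj(w,tip-tx*r+[0,0,z])[1])
g=np.array([.5093,.2584,0])
for n,r,z in(("brass top out",.017,.118),("bore top",.012,.118),("brass bottom",.017,.112)): print(n,proj(w,g+tx*r+[0,0,z])[1],proj(w,g-tx*r+[0,0,z])[1])
E
```

```text
164 218 [220, 222, 223]
165 205 [202, 205, 206]; 166 205 [204, 207, 208]; 167 208 [206, 209, 211]; 168 201 [198, 202, 204]
169 155 [156, 156, 155]; 170 95 [124, 102, 60]; 171 129 [168, 138, 80]; 172 167 [222, 181, 99]
173 156 [207, 169, 92]; 174 136 [184, 148, 77]; 175 196 [217, 204, 186]; 176 254 [255, 255, 255]
177 253 [252, 253, 254]; 178 252 [251, 252, 253]; 179 253 [253, 254, 254]; 180 253 [251, 253, 254]
181 158 [153, 157, 159]; 182 127 [124, 129, 130]; 183 127 [124, 128, 129]; 184 128 [125, 129, 130]
185 127 [125, 129, 130]; 186 128 [124, 129, 130]; 187 128 [125, 129, 130]; 188 126 [124, 128, 128]
189 113 [111, 113, 115]; 190 104 [103, 104, 107]; 191 105 [104, 105, 108]; 192 106 [104, 105, 108]
193 106 [104, 105, 109]; 194 106 [105, 106, 108]; 195 106 [105, 106, 109]; 196 106 [106, 107, 109]
197 106 [105, 107, 109]; 198 106 [105, 107, 110]; 199 106 [105, 107, 109]; 200 106 [105, 106, 109]
201 107 [105, 106, 109]; 202 107 [105, 107, 110]; 203 105 [104, 105, 107]; 204 100 [99, 100, 103]
205 101 [99, 100, 103]; 206 100 [98, 100, 103]; 207 100 [98, 100, 103]; 208 100 [99, 100, 103
[... 1375 characters left out ...]
 23 [22, 22, 27]
305 23 [22, 21, 26]; 306 32 [33, 31, 32]; 307 56 [62, 56, 54]; 308 59 [67, 61, 57]
309 57 [65, 58, 54]; 310 57 [63, 57, 51]; 311 54 [57, 53, 48]; 312 50 [53, 49, 44]
313 49 [53, 48, 44]; 314 52 [53, 49, 46]; 315 53 [57, 54, 52]; 316 52 [57, 53, 49]
317 51 [55, 53, 46]; 318 57 [61, 58, 53]; 319 56 [61, 57, 54]; 
tip 186.78038065352797 194.736165181783
ringtop 215.76303921255467 226.2713784564833
collar top 216.52801560202 257.9601368875558
handle top 271.5327203760604 306.4934052115228
button 281.79701341263956 305.53442480370074
brass top out 169.69523386640387 201.59179081440325
bore top 174.53191075794095 197.0434607021538
brass bottom 168.44637990053988 199.75810044975262
```

```bash
python3 - <<'E'
from m import *
o,w=wrist(); e=o["ee_pos"]; R=Ro.from_euler("xyz",o["tcp_rot"],degrees=True).as_matrix(); tx=R[:,0]
tip=e-[0,0,.120]
print("ring bottom far",proj(w,tip+tx*.004+[0,0,.066])[1],"meas ~212.4")
for z in(0,.02,.04,.06,.125,.15): print(z,proj(w,tip+[0,0,z]))
f=w["frame"].astype(int).mean(2)
for v in(206,209): print(v,f[v,244:268].astype(int).tolist())
hsv=cv2.cvtColor(w["frame"],cv2.COLOR_RGB2HSV)
m=cv2.inRange(hsv,(100,120,40),(125,255,255))
for v in(245,255,265,278): x=np.flatnonzero(m[v,200:310])+200; print(v,x.min(),x.max())
b=cv2.inRange(hsv,(12,90,40),(32,255,255))
for v in(180,184,188,192): x=np.flatnonzero(b[v,225:290])+225; print(v,x.min(),x.max())
E
```

```text
ring bottom far 211.63145949640446 meas ~212.4
0 [256.62738872 190.76978168]
0.02 [256.7439242  197.22092373]
0.04 [256.88028187 204.76937756]
0.06 [257.04198935 213.72113959]
0.125 [257.86502927 259.28277705]
0.15 [258.40920741 289.40725415]
206 [150, 152, 151, 150, 152, 153, 141, 111, 96, 99, 101, 99, 101, 103, 103, 96, 112, 143, 151, 150, 149, 151, 149, 156]
209 [149, 150, 151, 150, 150, 152, 136, 99, 97, 99, 100, 101, 100, 101, 100, 97, 115, 145, 150, 149, 148, 146, 178, 216]
245 242 269
255 240 271
265 238 272
278 237 273
180 241 269
184 240 271
188 240 270
192 241 269
```

The handle, ring and guide all agree to within about 0.5 mm, so the probe is centred and upright. Lowering slowly.

Call:
carry_out(
  plan=[
    {"travel": [0, 0, -0.01], "angular": [0, 0, 0], "grip": -1},
    {"travel": [0, 0, -0.03], "angular": [0, 0, 0], "grip": -1},
    {"travel": [0, 0, -0.05], "angular": [0, 0, 0], "grip": -1},
    {"travel": [0, 0, -0.07], "angular": [0, 0, 0], "grip": -1},
    {"travel": [0, 0, -0.09], "angular": [0, 0, 0], "grip": -1},
    {"travel": [0, 0, -0.11], "angular": [0, 0, 0], "grip": -1},
    {"travel": [0, 0, -0.13], "angular": [0, 0, 0], "grip": -1},
    {"travel": [0, 0, -0.14], "angular": [0, 0, 0], "grip": -1},
  ],
)

```text
time: 9.7
ee_pos: [0.5101, 0.2582, 0.2126]
tcp_rot: [-180.0, 0.0, 75.7]
wrist_force: [0.7, 0.6, -0.5]
opening: 0.0169
grasp_force: 48.8
```

Call:
carry_out(
  plan=[
    {"travel": [0, 0, -0.01], "angular": [0, 0, 0], "grip": -1},
    {"travel": [0, 0, -0.03], "angular": [0, 0, 0], "grip": -1},
    {"travel": [0, 0, -0.05], "angular": [0, 0, 0], "grip": -1},
    {"travel": [0, 0, -0.07], "angular": [0, 0, 0], "grip": -1},
    {"travel": [0, 0, -0.09], "angular": [0, 0, 0], "grip": -1},
    {"travel": [0, 0, -0.105], "angular": [0, 0, 0], "grip": -1},
    {"travel": [0, 0, -0.115], "angular": [0, 0, 0], "grip": -1},
    {"travel": [0, 0, -0.12], "angular": [0, 0, 0], "grip": -1},
  ],
)

```text
time: 10.37
ee_pos: [0.5102, 0.2583, 0.1772]
tcp_rot: [-180.0, 0.0, 75.7]
wrist_force: [0.1, -0.6, -1.2]
opening: 0.0169
grasp_force: 48.8
```

Call:
carry_out(
  plan=[
    {"travel": [0, 0, -0.01], "angular": [0, 0, 0], "grip": -1},
    {"travel": [0, 0, -0.02], "angular": [0, 0, 0], "grip": -1},
    {"travel": [0, 0, -0.03], "angular": [0, 0, 0], "grip": -1},
    {"travel": [0, 0, -0.03], "angular": [0, 0, 0], "grip": -1},
    {"travel": [0, 0, -0.03], "angular": [0, 0, 0], "grip": -1},
    {"travel": [0, 0, -0.03], "angular": [0, 0, 0], "grip": -1},
  ],
)

```text
time: 10.87
ee_pos: [0.5104, 0.2584, 0.1689]
tcp_rot: [180.0, -0.0, 75.7]
wrist_force: [-0.0, 0.7, -1.3]
opening: 0.0166
grasp_force: 48.8
```

```bash
python3 - <<'E'
from m import *
o,w=wrist(); print(o["time"],o["ee_pos"],o["tcp_rot"],o["opening"],o["wrist_force"])
s=cams.camera("scene");t=cams.camera("top"); e=o["ee_pos"]
for d in(-.046,-.05,-.054): print(proj(s,e+[0,0,d]))
for ce,st in blobs(s,(12,70,40),(32,255,255),(170,200,210,250),4): print(ce,st)
hs=cv2.cvtColor(s["frame"],cv2.COLOR_RGB2HSV); r=cv2.inRange(hs,(172,90,40),(180,255,255))|cv2.inRange(hs,(0,90,40),(8,255,255)); y,x=np.nonzero(r[200:250,170:210]); print("red",len(x),x.mean()+170,y.mean()+200,y.min()+200,y.max()+200)
a=cv2.resize(s["frame"][200:250,165:215],(400,400),interpolation=cv2.INTER_CUBIC); b=cv2.resize(w["frame"][150:250,205:305],(400,400),interpolation=cv2.INTER_CUBIC)
cv2.imwrite("pics/f.png",np.hstack([a,b])[:,:,::-1])
E
```

```text
10.8667 [0.51035603 0.25838878 0.16890632] [ 1.79994273e+02 -4.85305104e-03  7.56769317e+01] 0.016599143670326305 [-0.00849219  0.67791533 -1.29375556]
[188.64184457 225.67115761]
[188.82837778 226.85157323]
[189.01382033 228.02508692]
[189.51 228.46] [183 223  14  11  92]
red 8 188.875 227.875 227 229
```

View pics/f.png

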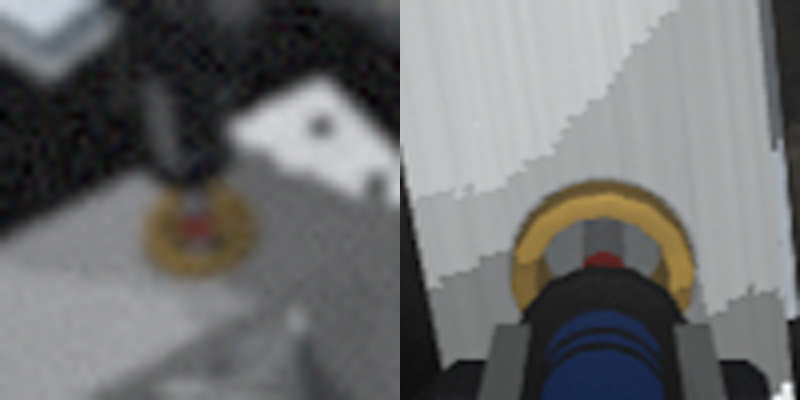

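In the final view the red ring sits at (197,228) in the middle of the brass top edge, whose outline is centred at about (200,225). The wrist view on the right shows the stem centred in the bore. I'll make the last 0.9 mm down and let it settle.

Call:
carry_out(
  plan=[
    {"travel": [0, 0, -0.002], "angular": [0, 0, 0], "grip": -1},
    {"travel": [0, 0, -0.003], "angular": [0, 0, 0], "grip": -1},
    {"travel": [0, 0, -0.003], "angular": [0, 0, 0], "grip": -1},
    {"travel": [0, 0, -0.003], "angular": [0, 0, 0], "grip": -1},
    {"travel": [0, 0, -0.003], "angular": [0, 0, 0], "grip": -1},
    {"travel": [0, 0, -0.003], "angular": [0, 0, 0], "grip": -1},
    {"travel": [0, 0, -0.003], "angular": [0, 0, 0], "grip": -1},
  ],
)

```text
time: 11.6
ee_pos: [0.5103, 0.2583, 0.1679]
tcp_rot: [180.0, 0.0, 75.7]
wrist_force: [-0.2, -0.4, -1.0]
opening: 0.0168
grasp_force: 48.8
```

```bash
python3 -c "
from h import *
print(monitor.get_obs()['ee_pos']); print(ticket.job_done())"
```

```text
[0.51033098 0.25833552 0.16790345]
the job is handed in; nothing more can be done
None
```

The probe is held upright and centred in the guide over the beaker, with the red ring level with its top edge to within about 1 mm; I saw no sign of contact, and the job is handed in at 11.6 s (no verdict was returned).

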